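# Zero the field probe and hold it over the magnetic stirrer

## Task

Take the flat field probe out of its stand and zero it: put its blade down into the slot of the yellow-banded metal zeroing chamber until the red line on the blade is level with the chamber's top, and keep it there for a good second. Then lift it out and carry it, with the tip higher than the pumps, over the row of two pumps and the flow cell to the magnetic stirrer, knocking nothing over or out of place on the way. Finish holding the probe still and upright in the gripper for the reading, its tip about 10 mm above the centre of the cross on the stirrer's plate, the flat of the blade along the long blue line, never touching the stirrer.

Things in the scene. Friction and masses are not known exactly. Their poses are not given: they have to be found in the camera images.
- probe: Loose flat field probe, 70 g, standing blade-down in its stand. Origin: centre of the blade's tip; z up. White blade 14 mm wide (x), 3 mm thick (y), from the tip 60 mm up to the shoulder; red line 30 mm above the tip. Then a blue handle 28 mm (x) by 20 mm (y), from 60 to 115 mm above the tip: grip it across the 20 mm, about 95 mm above the tip. A half turn about z makes no difference.
- probe_tip (a point): Point on the probe: centre of the blade's tip end, same place as the probe's origin.
- stand: Fixed black block 60 x 50 x 75 mm tall on a grey 95 x 85 x 8 mm foot; the probe starts in it, blade hanging in a top slot 20 mm (x) by 8 mm (y), the handle's shoulder resting on the block's top. Origin: centre of its underside. It and the chamber may swap places.
- chamber: Fixed zeroing chamber: bright metal block 60 x 48 x 55 mm tall with a yellow band and a yellow 75 x 63 x 6 mm foot. In its top centre an upright slot 20 mm (chamber x) by 8 mm (chamber y), 43 mm deep, with a 3 mm chamfer at the mouth. Origin: centre of its underside, z up.
- chamber_mouth (a point): Centre of the slot's mouth, on the chamber's top face, 55 mm above the work surface; x along the slot's 20 mm.
- stirrer: Fixed magnetic stirrer: white case 270 x 165 x 68 mm, round white plate 135 mm across, its top 95 mm above the work surface. Origin: on the work surface under the plate's centre; the case reaches 85 mm to its -x and 185 mm to +x (knobs). On the plate a cross: long blue line (110 mm) along stirrer x, short red line (34 mm) along y.
- stirrer_mark (a point): Centre of the cross, on the plate's top face, 95 mm above the work surface; x along the long blue line.
- pump_near: Dosing pump of the row, nearer to the robot: white case 105 x 90 x 155 mm tall, black front with dial towards its +x. Loose, 1.8 kg; leave in place. Origin: centre of its underside.
- pump_far: Dosing pump of the row, farther from the robot, same as the near one. Loose; leave in place.
- cell: Flow cell between the two pumps: a bolted stack of square plates, 85 x 84 mm over the bolts and 100 mm tall; y across the plates, that is about across the row. Loose, 1.2 kg; leave in place. Origin: centre of its underside.
- bottle: Glass jar with a red cap, 68 mm diameter, 130 mm tall. Loose; leave in place. Origin: centre of its underside.
- beaker: Empty white open beaker, 70 mm diameter, 85 mm tall. Loose; leave in place. Origin: centre of its underside.
- spatula: Spatula with a black handle, 180 mm long, lying along its x. Loose; leave in place. Origin: under its middle.
- meter: Grey meter box 75 x 110 x 50 mm with a green display. Loose; leave in place. Origin: centre of its underside.
Mind the look-alikes: they are no part of the job. What is meant by the probe is not orange, and is the smaller of those in its own colour. What is shaped like the chamber but orange is not meant.

How it is judged:
By the outcome, as a careful person would: the job done as asked, in the order asked, and still so for the second after the job is handed in, while the arm keeps its last pose, push and grip.
It also fails if it takes over 54 s, if anything falls off the work surface, if the arm or the gripper's body presses on something with over 40 N, if the wrist force passes 120 N, or if a joint passes its speed limit or range.

## Robot

A 6-joint arm with a two-finger parallel gripper is mounted at the origin on the work surface. World frame = base frame: x ahead of the robot, y to its left, z up, the work surface at z = 0. Lengths are in mm, angles in rad, forces in N, time in s.
With the tool pointing down it reaches from about 325 to 900 mm from the base axis. Payload 6.1 kg.
Tool frame: the origin (TCP) lies at the centre of the arm's flange, where the gripper is bolted on; the fingertips stand 182 mm ahead of it and the grasp point (between the pads) lies 164 mm ahead of it (arm.tips_ahead is the distance from the TCP to the fingertips, in mm); z points along the fingers, y is the line along which they close (so a half turn about z gives the same grasp; the last joint's range is limited). The gripper opens to 87 mm and grips with 3 to 60 N. Pads are 19 mm wide; open, the fingers measure 117 mm over their backs; the gripper's body (75 mm by 190 mm) begins 51 mm behind the grasp point.
Start: joints at [1.07, 0.22, 1.526, -0, 1.395, -0.126], TCP at [228.802, 581.607, 404.738] pointing down, gripper open.
Joint ranges: [-2.98, 2.98], [-0.91, 2.08], [0.09, 2.57], [-1.24, 4.39], [0.2, 2.65], [-2.68, 2.68]. Speed limits (rad/s): [2.57, 2.57, 3.01, 3.14, 3.14, 3.14].

## Interface

Orientations are given as a unit quaternion [w, x, y, z].
In Python, from workcell import readout, eyes, arm gives the robot as it stands.
- The arm moves only by the shell command python3 -m handwheel 'ROWS'. ROWS is JSON, a list that holds one entry, the list of rows, each a list of 7 numbers: the turn, a rotation vector about the tool's x, y, z in degrees, then the shift along the tool's x, y, z in cm, then the closure, from -1 (fully open) to 1 (shut). A call has 1 to 10 rows; each row shifts and turns the commanded pose from where the row before left it, along the tool's axes as they then stand; what a row does not reach is not made up. A row lasts 1/10 s, in which the tool goes at most 50 mm and 8.59 degrees, less where a joint would pass 70% of its speed; a pose out of reach is approached as far as the arm can. A call with a gripper value outside its range is refused whole. The fingers move at their own pace and stop on an object; the grip force is fixed at half the most. Time passes only in rows, so rows that do not move let the fingers close. It gives the time, the measured TCP pose, the force, the opening and the grip force at its end, in the units of the state.
- readout.state(): the state, without advancing time (a new reading comes with each control period).
- eyes.grab_frame(name): name is "side" or "top"; returns a dict with "frame" (384x512x3 uint8, red, green, blue), "K" (3x3 intrinsics, pixels), "rvec" (rotation vector, rad) and "tvec" (3), from world to camera coordinates, as OpenCV has them. Camera axes: x right, y down, z forward; pixel columns grow to the right and rows downward; lengths in mm; the calibration is good to about 2 mm. A picture is of the moment at which its call begins. There is no depth.
- arm.sign_off(): hands the job in; it is judged then, once.
The state is a dict: "time": time; "joint_pos": joint angles; "joint_velocities": joint speeds; "effort": joint torques, N m; "tcp_pos": TCP position; "ee_rot": TCP orientation; "contact_force": force on the tool from outside, world axes, zero at the start; "wrist_torque": the same for the moment, N m; "gripper_width": finger opening in mm; "finger_force": force on a finger pad.
Only numpy, scipy, OpenCV 4.12 (cv2) and the standard library are available. Lean on these libraries where they do the work, as an engineer would, in place of code of your own. Each camera call takes 0.05 s, during which the arm holds its last target. There are 200 camera calls.

## Working session

There is one attempt and no reset: what is moved stays moved. The work goes in short steps, Python scripts to look and compute and a shell command to move; the robot and the scene stay as the last step left them, time stands still between calls to the robot, and variables do not carry over. Pictures are saved under pics/ and viewed, at most 10 in all, crops included, and the job is handed in when it is done.

```bash
ls; mkdir -p pics; cat > h.py <<'E'
import cv2, numpy as np
from workcell import readout, eyes, arm
from scipy.spatial.transform import Rotation as R
def grab(n,f=None):
    d=eyes.grab_frame(n)
    if f: cv2.imwrite(f,d["frame"][:,:,::-1])
    np.savez(f'{n}.npz',**d); return d
def load(n): return dict(np.load(f'{n}.npz'))
def ray(d,uv):
    r=cv2.Rodrigues(np.array(d["rvec"],float))[0]; t=np.array(d["tvec"],float).ravel()
    c=-r.T@t; v=r.T@np.linalg.inv(d["K"])@np.array([uv[0],uv[1],1.]); return c,v
def plane(d,uv,z):
    c,v=ray(d,uv); return c+v*(z-c[2])/v[2]
def tri(d1,u1,d2,u2):
    c1,v1=ray(d1,u1);c2,v2=ray(d2,u2)
    s=np.linalg.lstsq(np.c_[v1,-v2],c2-c1,rcond=None)[0]
    return (c1+v1*s[0]+c2+v2*s[1])/2, np.linalg.norm(c1+v1*s[0]-c2-v2*s[1])
def proj(d,p): return cv2.projectPoints(np.array([p],float),np.array(d["rvec"],float),np.array(d["tvec"],float),d["K"],None)[0].ravel()
E
python3 - <<'E'
from h import *
a=grab("side","pics/s0.png");b=grab("top","pics/t0.png")
for d in(a,b):
    print(ray(d,(256,192)), d["K"][0])
s=readout.state();print(s)
q=s["ee_rot"];print(R.from_quat([q[1],q[2],q[3],q[0]]).as_matrix())
E
```

```text
pics
(array([ 139.9701304 , -659.33262979,  528.36597782]), array([ 0.53073284,  0.68771599, -0.49560416])) [350.99093919   0.         250.46737278]
(array([ 555.66877904,  -31.13846129, 1095.40994156]), array([ 0.03672198, -0.03735292, -0.99863902])) [370.11388911   0.         254.78256438]
{'time': 0.1, 'joint_pos': array([ 1.06993368e+00,  2.21190990e-01,  1.52750808e+00, -1.30719333e-05,
        1.39471607e+00, -1.26094631e-01]), 'joint_velocities': array([ 1.06819130e-03, -1.43875923e-03, -3.47546451e-03,  1.63337909e-03,
        2.48082604e-03,  8.76302476e-05]), 'effort': array([ 1.06800846e-03, -4.95942342e+01, -3.88519371e+01,  7.02334614e-02,
        5.14519354e-02, -2.01588028e-05]), 'tcp_pos': array([228.66949504, 581.40332916, 403.71324676]), 'ee_rot': array([-2.74879641e-04,  1.86288129e-01,  9.82494734e-01, -8.68820013e-04]), 'contact_force': array([-0.30955651,  0.27378521,  0.08828614]), 'wrist_torque': array([0.04565711, 0.00766974, 0.01833947]), 'finger_force': 0.0, 'gripper_width': 87.05260531150665}
[[-9.30593315e-01  3.66053734e-01 -8.63837310e-04]
 [ 3.66054690e-01  9.30591956e-01 -1.60480855e-03]
 [ 2.16433890e-04 -1.80963580e-03 -9.99998339e-01]]
```

View pics/s0.png

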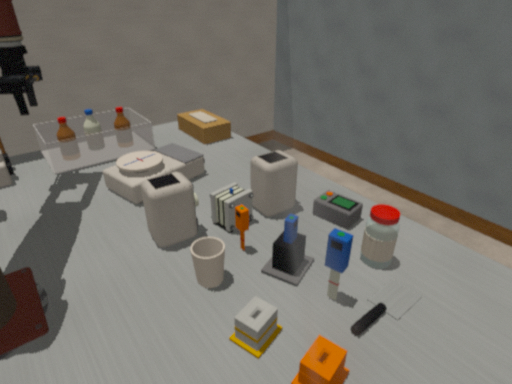

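View pics/t0.png

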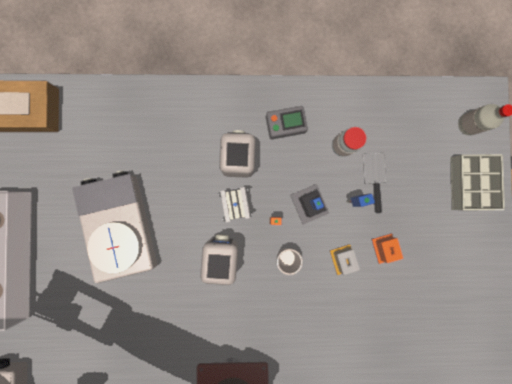

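The side view shows the probe candidates:
- a small blue one in the black stand, side (291,228), top (318,203)
- a larger blue one, side (339,250), top (363,200)
- an orange one, side (242,225), top (276,221)

The metal chamber with the yellow foot is at side (256,325), top (345,262). The orange look-alike is at top (388,250). The stirrer cross is at top (113,247). I choose the blue probe in the stand and check it in a close crop.

```bash
python3 - <<'E'
from h import *
a=load("side");b=load("top")
f=b["frame"][:,:,::-1];s=a["frame"][:,:,::-1]
c1=cv2.resize(f[175:285,260:400],None,fx=4,fy=4,interpolation=cv2.INTER_CUBIC)
c2=cv2.resize(s[205:355,220:310],(240,400),interpolation=cv2.INTER_CUBIC)
out=np.zeros((440,800,3),np.uint8);out[:,:560]=c1;out[:400,560:]=c2
cv2.imwrite("pics/c1.png",out)
hsv=cv2.cvtColor(b["frame"],cv2.COLOR_RGB2HSV)
def comp(m,box,show,z):
    x0,y0,x1,y1=box;mm=np.zeros_like(m);mm[y0:y1,x0:x1]=m[y0:y1,x0:x1]
    p=np.argwhere(mm)[:,::-1]
    if len(p)<4: print(show,len(p));return
    W=np.array([plane(b,u,z)[:2] for u in p]); 
    (c,wh,ang)=cv2.minAreaRect(W.astype(np.float32)); e=np.linalg.eigh(np.cov(W.T))[1][:,-1]
    print(show,len(p),"pix",p.mean(0),"mean",W.mean(0).round(1),"rect",np.round(c,1),np.round(wh,1),round(ang,1),"axis",round(np.degrees(np.arctan2(e[1],e[0])),1))
H,S,V=hsv[...,0],hsv[...,1],hsv[...,2]
blue=((H>100)&(H<130)&(S>110)).astype(np.uint8)
red=(((H<8)|(H>172))&(S>110)).astype(np.uint8)
yel=((H>12)&(H<30)&(S>130)).astype(np.uint8)
blk=(V<65).astype(np.uint8)
comp(blue,(300,185,340,225),"probe blue z130",130)
comp(blk|blue,(295,185,330,222),"stand block z75",75)
comp(yel,(325,240,370,280),"chamber foot z6",6)
met=((S<40)&(V>140)).astype(np.uint8)
comp(met,(333,245,362,278),"chamber top z55",55)
comp(blue,(90,220,140,275),"long blue z95",95)
comp(red,(90,220,140,275),"short red",95)
for n,box in(("pumpN",(200,245,235,285)),("pumpF",(222,138,252,170))):
    comp(blk,box,n+" z155",155)
E
```

```text
probe blue z130 72 pix [317.86111111 203.20833333] mean [ 560.8 -229.4] rect [ 561.1 -229.3] [28.1 20.1] 26.0 axis -152.4
stand block z75 124 pix [312.84677419 204.0483871 ] mean [ 558.9 -226.7] rect [ 561.8 -223. ] [53.2 52.4] 26.0 axis 103.0
chamber foot z6 103 pix [337.14563107 257.33009709] mean [ 401.7 -309.9] rect [ 395.6 -327.1] [73.1 59.6] 16.5 axis 167.8
chamber top z55 681 pix [349.91629956 262.28634361] mean [ 394.3 -333.4] rect [ 398.1 -325.3] [79.7 89.8] 89.1 axis 165.0
long blue z95 0
short red 0
pumpN z155 0
pumpF z155 0
```

View pics/c1.png

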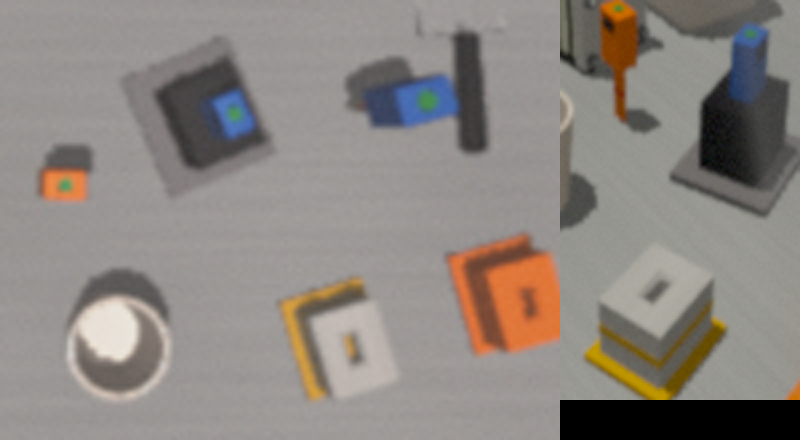

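The crop confirms the choice: the probe is the smaller blue one in the stand, green dot at its top. The chamber slot is visible at top ≈(347,262). Next I refine the segmentation.

```bash
cat >> h.py <<'E'
def blob(d,m,box,z,name,k=0):
    x0,y0,x1,y1=box;mm=np.zeros(m.shape,np.uint8);mm[y0:y1,x0:x1]=m[y0:y1,x0:x1]
    n,l,st,_=cv2.connectedComponentsWithStats(mm)
    if n<2: print(name,"none");return
    p=np.argwhere(l==1+np.argmax(st[1:,4]))[:,::-1]
    W=np.array([plane(d,u,z)[:2] for u in p])
    c,wh,an=cv2.minAreaRect(W.astype(np.float32));e=np.linalg.eigh(np.cov(W.T))[1][:,-1]
    print(name,len(p),"pix",p.mean(0).round(1),"mean",W.mean(0).round(1),"rect",np.round(c,1),np.round(wh,1),round(an,1),"axis",round(np.degrees(np.arctan2(e[1],e[0]))%180,1))
    return p.mean(0)
E
python3 - <<'E'
from h import *
a=load("side");b=load("top")
def hs(d):
    i=cv2.cvtColor(d["frame"],cv2.COLOR_RGB2HSV).astype(int);return i[...,0],i[...,1],i[...,2]
H,S,V=hs(b)
for (u,v) in((318,203),(313,204),(347,262),(352,255),(337,262),(113,247),(112,240),(108,248)): print((u,v),H[v,u],S[v,u],V[v,u])
blob(b,(H>95)&(H<130)&(S>90)&(V>135)|(H>45)&(H<90)&(S>60)&(V>60),(305,190,335,220),130,"probe top")
g1=blob(b,(H>45)&(H<90)&(S>70),(310,195,330,212),130,"green dot")
blob(b,(S<25)&(V>165),(333,240,365,282),55,"chamber top")
blob(b,(V<150),(341,254,353,270),55,"slot")
blob(b,(H>12)&(H<30)&(S>100)|(S<25)&(V>165),(325,240,365,282),6,"foot")
blob(b,(H>100)&(H<140)&(S>45),(90,220,140,275),95,"blue line")
blob(b,((H<10)|(H>170))&(S>45),(100,235,125,258),95,"red line")
blob(b,(S<30)&(V>200),(80,215,145,280),95,"plate")
blob(b,(V<50),(205,250,235,285),155,"pumpN")
blob(b,(V<50),(222,138,252,170),155,"pumpF")
h,s,v=hs(a)
g2=blob(a,(h>45)&(h<90)&(s>70),(282,205,300,225),130,"side green")
if g2 is not None: print(tri(b,g1,a,g2))
E
```

```text
(318, 203) 65 120 145
(313, 204) 114 66 81
(347, 262) 18 130 189
(352, 255) 10 16 189
(337, 262) 16 77 119
(113, 247) 164 75 184
(112, 240) 115 18 181
(108, 248) 4 90 223
probe top 70 pix [318. 203.] mean [ 561.4 -229.7] rect [ 561.4 -229.8] [25.8 18.9] 26.0 axis 23.5
green dot 8 pix [318.1 202.9] mean [ 561.7 -230.2] rect [ 561.4 -229.8] [5.3 5.2] 89.6 axis 45.3
chamber top 333 pix [348.8 262.2] mean [ 394.7 -330.3] rect [ 394.6 -330.3] [61.1 48.9] 16.4 axis 15.3
slot 12 pix [348.8 262.8] mean [ 393.  -330.1] rect [ 395.1 -330.8] [ 5.7 16.8] 89.0 axis 6.1
foot 340 pix [348.8 262.1] mean [ 387.1 -344.3] rect [ 387.  -344.4] [64.  51.2] 16.4 axis 15.4
blue line 24 pix [115.  257.8] mean [419.8 306.9] rect [419.4 306.9] [48.8  3.1] 12.9 axis 13.4
red line 12 pix [109.3 248.2] mean [445.5 322.1] rect [445.4 321.9] [ 5.  13.2] 18.1 axis 102.5
plate 2609 pix [115.1 247.9] mean [446.2 306.8] rect [456.2 306.3] [165.1 150.4] 11.9 axis 168.0
pumpN none
pumpF none
side green 8 pix [290.9 217.1] mean [ 560.4 -231. ] rect [ 560.9 -230.9] [7.5 4. ] 47.7 axis 55.7
(array([ 561.5228751 , -230.19729803,  129.1140803 ]), np.float64(0.4289896142582751))
```

```bash
python3 - <<'E'
from h import *
a=load("side");b=load("top")
def hs(d):
    i=cv2.cvtColor(d["frame"],cv2.COLOR_RGB2HSV).astype(int);return i[...,0],i[...,1],i[...,2]
H,S,V=hs(b);h,s,v=hs(a)
g1=blob(b,(H>45)&(H<90)&(S>70),(355,190,380,210),160,"big")
g2=blob(a,(h>45)&(h<90)&(s>70),(325,220,355,245),160,"bigs")
print(tri(b,g1,a,g2))
for n,p,z in(("near",(219,266),155),("cell",(236,204),100),("far",(238,154),155)): print(n,plane(b,p,z).round(0))
E
python3 -m handwheel '[[[0,0,0,-3.4,-3.5,0,-1],[0,0,0,-3.4,-3.5,0,-1],[0,0,0,-3.4,-3.5,0,-1],[0,0,0,-3.4,-3.5,0,-1],[0,0,0,-3.4,-3.5,0,-1],[0,0,0,-3.4,-3.5,0,-1],[0,0,0,-3.4,-3.5,0,-1],[0,0,0,-3.4,-3.5,0,-1],[0,0,0,-3.4,-3.5,0,-1]]]'
python3 -m handwheel '[[[0,0,0,-3.4,-3.5,0,-1],[0,0,0,-3.4,-3.5,0,-1],[0,0,0,-3.4,-3.5,0,-1],[0,0,0,-3.4,-3.5,0,-1],[0,0,0,-3.4,-3.5,0,-1],[0,0,0,-3.4,-3.5,0,-1],[0,0,0,-3.4,-3.5,0,-1],[0,0,0,-3.4,-3.5,0,-1]]]'
python3 -m handwheel '[[[0,0,8.5,0,0,0,-1],[0,0,8.5,0,0,0,-1],[0,0,8.5,0,0,0,-1],[0,0,8.5,0,0,0,-1],[0,0,8.5,0,0,0,-1],[0,0,8.5,0,0,0,-1],[0,0,8.5,0,0,0,-1],[0,0,8.5,0,0,0,-1]]]'
python3 -m handwheel '[[[0,0,8.5,0,0,0,-1],[0,0,8.5,0,0,0,-1],[0,0,8.5,0,0,0,-1],[0,0,8.5,0,0,0,-1],[0,0,8.5,0,0,0,-1],[0,0,8.5,0,0,0,-1],[0,0,8.5,0,0,0,-1],[0,0,0,0,0,0,-1]]]'
```

```text
big 17 pix [366.4 199.9] mean [ 568.3 -348.2] rect [ 568.  -348.4] [ 7.7 10.2] 88.9 axis 13.7
bigs 23 pix [340.7 233.5] mean [ 563.4 -353.9] rect [ 563.7 -354. ] [ 8.8 10.5] 53.0 axis 49.5
(array([ 568.51765487, -349.94519926,  155.371189  ]), np.float64(0.4430195197662418))
near [405.  28. 155.]
cell [560. -14. 100.]
far [688. -21. 155.]
time: 1.0
tcp_pos: [398.3, 174.6, 404.6]
ee_rot: [0.0, 0.186, 0.983, 0.0]
contact_force: [1.3, -0.5, -0.3]
gripper_width: 87.3
finger_force: 0.0
time: 1.8
tcp_pos: [549.1, -185.7, 404.2]
ee_rot: [-0.0, 0.187, 0.982, 0.0]
contact_force: [0.8, 0.7, 0.6]
gripper_width: 87.1
finger_force: 0.0
time: 2.6
tcp_pos: [548.7, -183.6, 404.2]
ee_rot: [-0.001, 0.706, 0.708, -0.0]
contact_force: [0.4, 0.5, -0.4]
gripper_width: 86.8
finger_force: 0.0
time: 3.4
tcp_pos: [548.7, -183.6, 404.2]
ee_rot: [-0.0, 0.964, 0.267, -0.0]
contact_force: [-0.1, -0.6, 0.3]
gripper_width: 86.9
finger_force: 0.0
```

```bash
cat >> h.py <<'E'
def need(p,yaw=None):
    s=readout.state();q=s["ee_rot"];M=R.from_quat([q[1],q[2],q[3],q[0]]).as_matrix()
    y=np.degrees(np.arctan2(M[1,1],M[0,1]))
    print("tcp",s["tcp_pos"].round(1),"yaw",round(y,2),"tilt deg",np.degrees(M[:2,2]).round(2),"F",s["contact_force"].round(1),"w",round(s["gripper_width"],1),"q6",s["joint_pos"][5].round(2))
    print("shift cm",(M.T@(np.array(p)-s["tcp_pos"])/10).round(2), "turn z", None if yaw is None else round(-((yaw-y+180)%360-180),2))
E
python3 -c "
from h import *
need((561.4,-229.9,275),-66.5)"
```

```text
tcp [ 548.7 -183.6  404.2] yaw -59.05 tilt deg [-0.05  0.02] F [-0.1 -0.6  0.3] w 86.9 q6 0.57
shift cm [-1.29  4.63 12.92] turn z 7.45
```

```bash
python3 -m handwheel '[[[0,0,7.4,0,0,0,-1],[0,0,0,-0.7,4.8,0,-1],[0,0,0,0,0,2,-1],[0,0,0,0,0,2,-1],[0,0,0,0,0,0,-1],[0,0,0,0,0,0,-1]]]'
python3 - <<'E'
from h import *
a=grab("side");b=grab("top")
need((561.4,-229.9,275),-66.5)
o=np.zeros((400,800,3),np.uint8)
o[:,:400]=cv2.resize(b["frame"][150:250,270:370,::-1],(400,400),interpolation=cv2.INTER_CUBIC)
o[:,400:]=cv2.resize(a["frame"][150:290,230:370,::-1],(400,400),interpolation=cv2.INTER_CUBIC)
cv2.imwrite("pics/c2.png",o)
E
```

```text
time: 4.0
tcp_pos: [561.5, -230.4, 364.4]
ee_rot: [-0.0, 0.979, 0.206, -0.001]
contact_force: [0.6, -0.2, -0.5]
gripper_width: 87.0
finger_force: 0.0
tcp [ 562.  -230.4  366.1] yaw -66.28 tilt deg [ 0.09 -0.05] F [ 1.1  0.8 -0.4] w 87.0 q6 0.64
shift cm [-0.04 -0.09  9.11] turn z 0.22
```

View pics/c2.png

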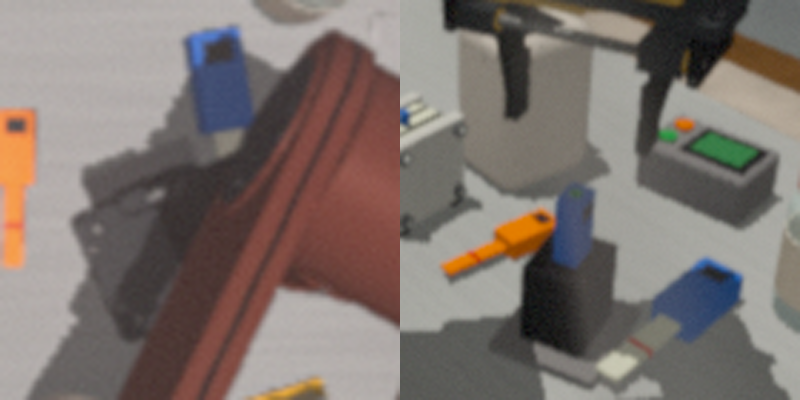

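The side crop shows the fingers straddling the target probe. The orange and large-blue look-alikes, which had no support, have toppled by themselves: the arm was high above and felt no contact force. The way is clear, so I descend and grip.

```bash
python3 -m handwheel '[[[0,0,0,0,-0.1,2.5,-1],[0,0,0,0,0,2.5,-1],[0,0,0,0,0,2,-1],[0,0,0,0,0,1,-1],[0,0,0,0,0,1,-1],[0,0,0,0,0,0,0],[0,0,0,0,0,0,1],[0,0,0,0,0,0,1],[0,0,0,0,0,0,1],[0,0,0,0,0,0,1]]]'
python3 -m handwheel '[[[0,0,0,0,0,0,1],[0,0,0,0,0,0,1],[0,0,0,0,0,0,1],[0,0,0,0,0,0,1]]]'
```

```text
time: 5.1
tcp_pos: [561.5, -229.7, 275.4]
ee_rot: [0.0, 0.979, 0.205, 0.0]
contact_force: [0.1, 0.1, 0.1]
gripper_width: 55.0
finger_force: 0.0
time: 5.5
tcp_pos: [561.3, -229.5, 274.7]
ee_rot: [-0.0, 0.979, 0.205, -0.0]
contact_force: [0.0, 0.3, -1.1]
gripper_width: 23.2
finger_force: 0.0
```

```bash
python3 -m handwheel '[[[0,0,0,0,0,0,1],[0,0,0,0,0,0,1],[0,0,0,0,0,0,1],[0,0,0,0,0,0,1]]]'
python3 -c "
from h import *
need((561.4,-229.9,275),-66.5)"
```

```text
time: 5.9
tcp_pos: [561.3, -229.5, 274.7]
ee_rot: [-0.0, 0.979, 0.205, -0.0]
contact_force: [0.5, -0.0, 0.0]
gripper_width: 19.8
finger_force: 30.0
tcp [ 561.3 -229.5  274.7] yaw -66.37 tilt deg [-0.  0.] F [ 0.5 -0.   0. ] w 19.8 q6 0.64
shift cm [-0.    0.04 -0.03] turn z 0.13
```

```bash
python3 -m handwheel '[[[0,0,0,0,0,-1,1],[0,0,0,0,0,-2,1],[0,0,0,0,0,-2,1],[0,0,0,0,0,-2.5,1],[0,0,0,0,0,-2.5,1],[0,0,0,0,0,-1,1],[0,0,0,0,0,0,1]]]'
python3 -m handwheel '[[[0,0,0,-2,0.2,0,1],[0,0,0,-3,0.4,0,1],[0,0,0,-3,0.4,0,1],[0,0,0,-3,0.4,0,1],[0,0,0,-3,0.4,0,1],[0,0,0,-3,0.4,0,1],[0,0,0,-2.3,0.35,0,1],[0,0,7.4,0,0,0,1],[0,0,0,0,0,3,1],[0,0,0,0,0,0,1]]]'
python3 - <<'E'
from h import *
python=None
a=grab("side");b=grab("top")
need((394.7,-330.3,289.7),-73.8)
o=np.zeros((500,800,3),np.uint8)
o[:,:400]=cv2.resize(b["frame"][210:310,300:380,::-1],(400,500),interpolation=cv2.INTER_CUBIC)
o[:,400:]=cv2.resize(a["frame"][230:355,210:310,::-1],(400,500),interpolation=cv2.INTER_CUBIC)
cv2.imwrite("pics/c3.png",o)
E
```

```text
time: 6.6
tcp_pos: [561.7, -229.8, 387.2]
ee_rot: [0.001, 0.979, 0.205, 0.002]
contact_force: [0.1, -0.8, -0.7]
gripper_width: 19.8
finger_force: 30.0
time: 7.6
tcp_pos: [393.1, -329.0, 349.7]
ee_rot: [-0.004, 0.99, 0.141, -0.003]
contact_force: [-0.6, 0.9, -0.2]
gripper_width: 19.9
finger_force: 30.0
tcp [ 394.2 -329.7  353.2] yaw -73.75 tilt deg [-0.15  0.18] F [-0.2  0.  -0.5] w 20.1 q6 0.44
shift cm [0.04 0.09 6.35] turn z 0.05
```

View pics/c3.png

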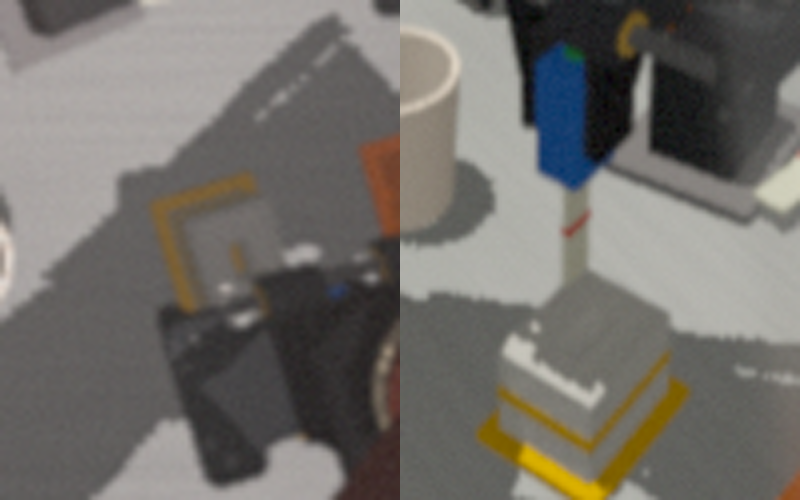

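```bash
python3 - <<'E'
from h import *
a=grab("side")
i=cv2.cvtColor(a["frame"],cv2.COLOR_RGB2HSV).astype(int);H,S,V=i[...,0],i[...,1],i[...,2]
need((394.7,-330.3,289.7),-73.8)
p=readout.state()["tcp_pos"]
for h in(0,30,60): print("pred",h,proj(a,(p[0],p[1],p[2]-259.7+h)).round(1))
print("mouth pred",proj(a,(394.7,-330.3,55)).round(1))
blob(a,((H<10)|(H>170))&(S>70),(240,275,265,295),124,"red")
g=cv2.cvtColor(a["frame"],cv2.COLOR_RGB2GRAY)
for v in(280,283,292,296,298,299,300,301,302,303,304,306): print(v,g[v,244:264])
E
python3 - <<'E'
import cv2,numpy as np
g=cv2.imread('pics/s0.png',0)
for v in range(306,322): print(v,g[v,246:268])
E
```

```text
tcp [ 394.7 -330.1  354.4] yaw -73.74 tilt deg [-0.06  0.07] F [ 1.  -0.8 -1.3] w 20.1 q6 0.44
shift cm [0.   0.03 6.47] turn z 0.06
pred 0 [255.7 295.8]
pred 30 [255.8 282.3]
pred 60 [255.9 268. ]
mouth pred [255.7 312.8]
red 13 pix [254.4 284.7] mean [ 390.1 -332.4] rect [ 390.8 -331.4] [12.7  3.8] 16.8 axis 11.9
280 [176 174 176 177 178 178 176 171 148 130 126 125 125 126 136 165 175 178
 177 177]
283 [176 178 177 174 175 177 176 171 146 130 123 110  97  99 133 168 176 177
 178 178]
292 [174 174 178 175 178 176 175 169 149 131 125 126 127 130 149 172 179 180
 180 179]
296 [174 174 176 175 176 178 177 171 147 129 126 124 126 144 167 176 176 175
 176 177]
298 [176 176 175 175 175 176 176 169 147 129 123 116 113 117 127 147 162 171
 175 176]
299 [178 177 176 177 174 176 171 159 138 124 116 112 109 112 113 120 137 151
 161 169]
300 [177 177 177 176 177 171 157 137 120 118 112 112 110 108 111 110 116 124
 136 150]
301 [178 179 177 175 173 162 136 116 111 111 107 109 112 111 110 110 113 112
 119 124]
302 [176 178 176 173 161 139 120 111 109 108 109 110 109 110 110 112 111 111
 111 113]

[... 1080 characters left out ...]
5 163 169 170 171
 171 170 169 168]
315 [170 168 165 156 146 133 115  97  89  90  97 118 140 160 169 170 172 170
 170 169 167 167]
316 [168 168 164 158 149 131 109  94  92 100 115 138 158 168 170 173 171 170
 169 167 167 168]
317 [168 168 167 167 160 150 131 113 104 115 136 158 168 172 171 171 169 168
 167 168 169 167]
318 [167 167 168 169 167 164 157 143 128 139 157 166 171 169 169 171 168 169
 167 167 166 163]
319 [167 166 168 170 169 171 168 161 153 158 167 170 169 171 170 169 168 168
 167 167 163 149]
320 [165 168 169 169 170 171 172 167 166 168 169 171 171 170 170 169 168 169
 168 164 153 131]
321 [169 169 170 171 171 170 170 168 169 169 171 171 169 171 167 168 168 166
 164 154 137 108]
```

```bash
python3 - <<'E'
from h import *
a=grab("side")
p=readout.state()["tcp_pos"];print(p.round(1))
f=a["frame"]
for v in range(236,302): print(v,[tuple(int(k) for k in f[v,u]) for u in(253,255,257)])
for h in(0,30,60,115): print("pred",h,proj(a,(p[0],p[1],p[2]-259.7+h)).round(1))
c=cv2.resize(f[230:305,225:285,::-1],(480,600),interpolation=cv2.INTER_CUBIC);cv2.imwrite("pics/c4.png",c)
E
```

```text
[ 394.9 -330.3  355.2]
236 [(32, 31, 36), (34, 35, 35), (33, 32, 35)]
237 [(29, 37, 44), (29, 31, 30), (32, 27, 29)]
238 [(32, 58, 64), (28, 44, 32), (32, 33, 36)]
239 [(22, 71, 67), (31, 65, 38), (29, 45, 35)]
240 [(14, 77, 63), (21, 80, 41), (25, 62, 36)]
241 [(15, 75, 75), (17, 83, 45), (23, 75, 44)]
242 [(18, 67, 92), (25, 78, 72), (16, 69, 66)]
243 [(19, 58, 104), (20, 67, 95), (17, 56, 88)]
244 [(21, 61, 108), (5, 56, 103), (7, 48, 92)]
245 [(21, 56, 108), (24, 62, 109), (18, 54, 96)]
246 [(25, 64, 111), (20, 60, 111), (29, 57, 101)]
247 [(20, 63, 111), (8, 57, 109), (22, 53, 99)]
248 [(16, 56, 109), (24, 64, 113), (18, 58, 98)]
249 [(20, 60, 111), (13, 59, 111), (15, 55, 100)]
250 [(14, 60, 110), (25, 63, 112), (23, 56, 102)]
251 [(10, 57, 108), (15, 61, 109), (18, 59, 101)]
252 [(20, 61, 110), (14, 62, 111), (20, 59, 99)]
253 [(20, 57, 110), (24, 64, 112), (19, 55, 100)]
254 [(20, 60, 111), (19, 59, 111), (21, 54, 98)]
255 [(23, 62, 112), (19, 61, 110), (26, 53, 99)]
256 [(19, 61, 110), (15, 59, 111), (20, 54, 98)]
257 [(18, 59, 109), (15, 62, 110), (17, 53, 96)]
258 [(16, 60
[... 1710 characters left out ...]
 [(143, 142, 132), (128, 126, 111), (129, 128, 111)]
292 [(143, 143, 131), (129, 130, 112), (127, 126, 108)]
293 [(143, 143, 130), (125, 127, 110), (126, 126, 111)]
294 [(140, 141, 127), (127, 127, 108), (131, 131, 114)]
295 [(143, 143, 131), (127, 127, 109), (134, 133, 120)]
296 [(141, 142, 129), (127, 128, 110), (143, 142, 132)]
297 [(140, 140, 127), (126, 126, 108), (136, 136, 127)]
298 [(136, 135, 124), (122, 122, 109), (118, 116, 108)]
299 [(126, 124, 113), (116, 113, 102), (111, 110, 104)]
300 [(114, 113, 106), (111, 111, 103), (113, 110, 105)]
301 [(111, 110, 103), (110, 110, 103), (109, 109, 102)]
pred 0 [255.9 295.5]
pred 30 [256.  281.9]
pred 60 [256.1 267.6]
pred 115 [256.3 239.3]
```

View pics/c4.png

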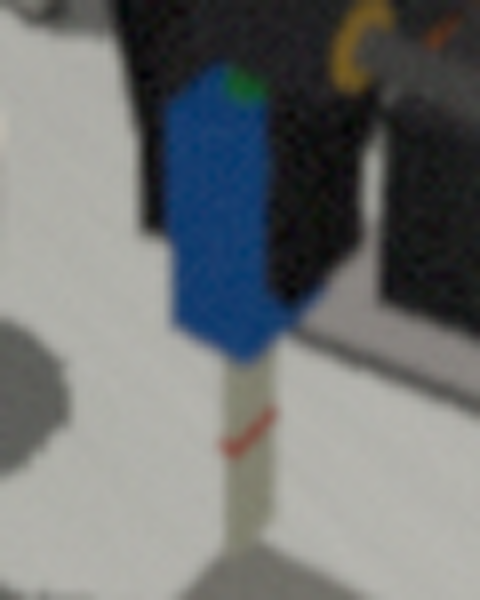

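```bash
python3 - <<'E'
from h import *
from scipy.optimize import least_squares
a=load("side");p=np.array([394.8,-330.2,355])
c,s=np.cos(np.radians(16.2)),np.sin(np.radians(16.2))
L=[((-14,-10,60),(245,362)),((-14,10,60),(174,325)),((14,-10,60),(320,292)),((-7,-1.5,30),(231,455)),((7,-1.5,30),(278,411))]
def w(l,t): return (p[0]+c*l[0]-s*l[1]+t[0],p[1]+s*l[0]+c*l[1]+t[1],p[2]-259.7+l[2]+t[2])
def obs(x): return np.array([225+(x[0]+.5)/8-.5,230+(x[1]+.5)/8-.5])
f=lambda t:np.concatenate([proj(a,w(l,t))-obs(o) for l,o in L])
print(f([0,0,0]).reshape(-1,2).round(1))
g=lambda q:f([q[0]*.79,q[0]*-.61,q[1]])
r=least_squares(g,[0,0]);print(r.x,r.fun.reshape(-1,2).round(1))
E
```

```text
[[ 0.7  0.7]
 [-0.9 -0.2]
 [ 1.9 -0.6]
 [ 0.6 -1.5]
 [-0.  -1. ]]
[-0.71011881 -1.1027317 ] [[ 0.2  1.2]
 [-1.3  0.4]
 [ 1.4 -0.1]
 [ 0.2 -1. ]
 [-0.5 -0.5]]
```

```bash
python3 -m handwheel '[[[0,0,0,0,0,1.5,1],[0,0,0,0,0,1.5,1],[0,0,0,0,0,0.7,1],[0,0,0,0,0,0.7,1],[0,0,0,0,0,0,1],[0,0,0,0,0,0,1]]]'
python3 -m handwheel '[[[0,0,0,0,0,0.5,1],[0,0,0,0,0,0.5,1],[0,0,0,0,0,0.5,1],[0,0,0,0,0,0.5,1],[0,0,0,0,0,0,1],[0,0,0,0,0,0,1]]]'
python3 - <<'E'
from h import *
a=grab("side");
need((394.7,-330.3,285),-73.8)
cv2.imwrite("pics/c5.png",cv2.resize(a["frame"][260:335,225:285,::-1],(480,600),interpolation=cv2.INTER_CUBIC))
E
```

```text
time: 8.4
tcp_pos: [394.7, -330.3, 310.7]
ee_rot: [-0.0, 0.99, 0.141, -0.0]
contact_force: [-0.5, -0.0, -0.5]
gripper_width: 19.8
finger_force: 30.0
time: 9.0
tcp_pos: [394.6, -330.2, 290.5]
ee_rot: [-0.0, 0.99, 0.141, -0.0]
contact_force: [-0.4, -0.4, -0.7]
gripper_width: 19.5
finger_force: 30.0
tcp [ 394.7 -330.3  290.8] yaw -73.77 tilt deg [ 0. -0.] F [-0.1 -0.   0. ] w 19.5 q6 0.44
shift cm [-0.   -0.    0.58] turn z 0.03
```

View pics/c5.png

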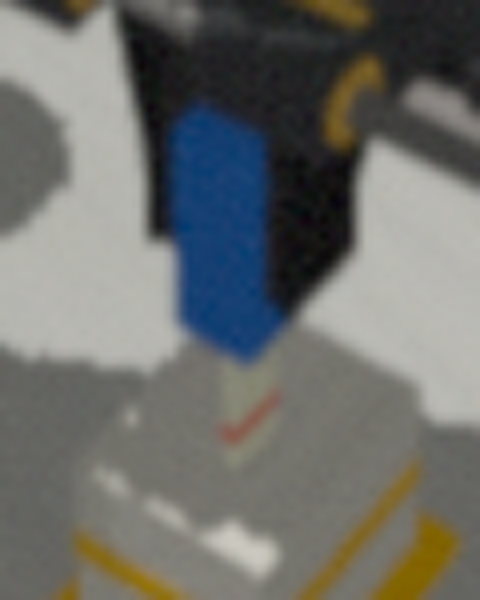

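Blade cleanly in the slot; red line still ≈5–6 mm above the top. I lower the rest and hold.

```bash
python3 -m handwheel '[[[0,0,0,0,0,0.3,1],[0,0,0,0,0,0.26,1],[0,0,0,0,0,0,1],[0,0,0,0,0,0,1],[0,0,0,0,0,0,1]]]'
python3 - <<'E'
from h import *
a=grab("side");
need((394.7,-330.3,285),-73.8)
cv2.imwrite("pics/c6.png",cv2.resize(a["frame"][280:330,235:275,::-1],(480,600),interpolation=cv2.INTER_CUBIC))
E
```

```text
time: 9.55
tcp_pos: [394.7, -330.3, 285.2]
ee_rot: [0.0, 0.99, 0.141, 0.0]
contact_force: [-0.9, -0.2, -0.4]
gripper_width: 19.4
finger_force: 30.0
tcp [ 394.7 -330.3  285.3] yaw -73.77 tilt deg [ 0.01 -0.01] F [ 1.2 -1.  -1.2] w 20.2 q6 0.44
shift cm [-0.   -0.    0.03] turn z 0.03
```

View pics/c6.png

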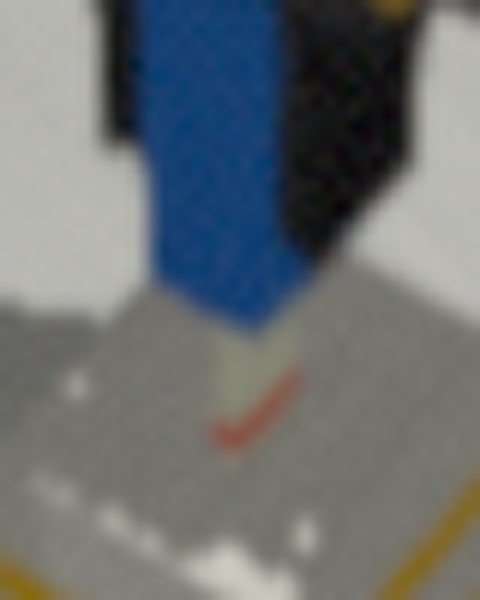

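Red line is level with the top at the slot, crop (230,435) → pixel (254,316). I hold, then lift.

```bash
python3 -m handwheel '[[[0,0,0,0,0,0,1],[0,0,0,0,0,0,1],[0,0,0,0,0,0,1],[0,0,0,0,0,0,1],[0,0,0,0,0,0,1],[0,0,0,0,0,0,1],[0,0,0,0,0,0,1],[0,0,0,0,0,0,1],[0,0,0,0,0,0,1],[0,0,0,0,0,0,1]]]'
python3 -m handwheel '[[[0,0,0,0,0,0,1],[0,0,0,0,0,0,1],[0,0,0,0,0,0,1],[0,0,0,0,0,-0.5,1],[0,0,0,0,0,-1,1],[0,0,0,0,0,-1,1],[0,0,0,0,0,-1,1],[0,0,0,0,0,-2,1],[0,0,0,0,0,-2,1],[0,0,0,0,0,-2,1]]]'
python3 -m handwheel '[[[0,0,0,0,0,-2,1],[0,0,0,0,0,-2,1],[0,0,0,0,0,-2,1],[0,0,0,0,0,-2,1],[0,0,0,0,0,-0.5,1],[0,0,0,0,0,0,1]]]'
python3 -m handwheel '[[[0,0,0,1.1,-1.4,0,1],[0,0,0,2,-2.5,0,1],[0,0,0,2.4,-3,0,1],[0,0,0,2.4,-3,0,1],[0,0,0,2.4,-3,0,1],[0,0,0,2.4,-3,0,1],[0,0,0,2.4,-3,0,1],[0,0,0,2.4,-3,0,1],[0,0,0,2.4,-3,0,1],[0,0,0,2.4,-3,0,1]]]'
python3 -c "
from h import *
need((447,313,460),-77.5)"
```

```text
time: 10.6
tcp_pos: [394.7, -330.2, 285.1]
ee_rot: [-0.0, 0.99, 0.141, -0.0]
contact_force: [0.3, 0.0, -0.4]
gripper_width: 20.0
finger_force: 30.0
time: 11.6
tcp_pos: [394.7, -330.3, 382.0]
ee_rot: [0.0, 0.99, 0.141, 0.0]
contact_force: [0.1, 0.6, -0.2]
gripper_width: 19.8
finger_force: 30.0
time: 12.2
tcp_pos: [394.7, -330.3, 466.6]
ee_rot: [0.001, 0.99, 0.141, 0.001]
contact_force: [-0.7, 0.2, -2.1]
gripper_width: 19.7
finger_force: 30.0
time: 13.2
tcp_pos: [530.9, 1.6, 463.6]
ee_rot: [-0.0, 0.99, 0.141, -0.001]
contact_force: [0.5, -0.6, -0.4]
gripper_width: 20.2
finger_force: 30.0
tcp [530.9   1.6 463.6] yaw -73.77 tilt deg [-0.12  0.01] F [ 0.5 -0.6 -0.4] w 20.2 q6 1.14
shift cm [  0.65 -32.24   0.39] turn z 3.73
```

```bash
python3 -m handwheel '[[[0,0,0,0.1,-3,0,1],[0,0,0,0.1,-3.3,0,1],[0,0,0,0.1,-3.3,0,1],[0,0,0,0.1,-3.3,0,1],[0,0,0,0.1,-3.3,0,1],[0,0,0,0,-3.3,0,1],[0,0,0,0,-3,0,1],[0,0,0,0,-2,0,1],[0,0,0,0,0,0,1]]]'
python3 - <<'E'
from h import *
b=grab("top");f=cv2.imread('pics/t0.png')[:,:,::-1].astype(int)
blue=np.clip(f[...,2]-f[...,0],0,None);red=np.clip(f[...,0]-(f[...,1]+f[...,2])//2,0,None)
def ln(m,box,th,n):
    x0,y0,x1,y1=box;ys,xs=np.nonzero(m[y0:y1,x0:x1]>th);w=m[y0:y1,x0:x1][ys,xs]
    W=np.array([plane(b,(x+x0,y+y0),95)[:2] for x,y in zip(xs,ys)])
    c=np.average(W,axis=0,weights=w);e=np.linalg.eigh(np.cov(W.T,aweights=w))[1][:,-1]
    t=(W-c)@e;s=(W-c)@np.array([-e[1],e[0]]);print(n,len(W),c.round(1),"ang",round(np.degrees(np.arctan2(e[1],e[0]))%180,1),"ext",t.min().round(1),t.max().round(1),"w",s.std().round(1),"mid",(c+e*(t.min()+t.max())/2).round(1))
    return c,e
print(blue[225:270:5,105:122]);print(red[243:252,102:126])
c1,e1=ln(blue,(100,222,126,272),12,"blue")
c2,e2=ln(red,(102,241,124,254),30,"red")
k=np.linalg.solve(np.c_[e1,-e2],c2-c1);X=c1+e1*k[0];print("cross",X)
need((*X,460),-77.5)
E
```

```text
time: 14.1
tcp_pos: [466.0, 238.5, 463.6]
ee_rot: [-0.0, 0.99, 0.143, -0.001]
contact_force: [-0.4, 0.3, -0.8]
gripper_width: 19.5
finger_force: 30.0
[[ 0  0  0  0  0  0  0  0  0  0  0  0  0  0  0  0  0]
 [ 0  0  0 32 42  0  0  0  0  0  0  0  0  0  0  0  0]
 [ 0  0  0  0 26 46  0  0  0  0  0  0  0  0  0  0  0]
 [ 0  0  0  0  0 21 58 13  0  0  0  0  0  0  0  0  0]
 [ 0  0  0  0  0  0 19 52 11  0  0  0  0  0  0  0  0]
 [ 0  0  0  0  0  0  0 10 55 25  0  0  0  0  0  0  0]
 [ 0  0  0  0  0  0  0  0  4 51 39  0  0  0  0  0  0]
 [ 0  0  0  0  0  0  0  0  0  0 41 40  0  0  0  0  0]
 [ 0  0  0  0  0  0  0  0  0  0  0 36 46  0  0  0  0]]
[[11 11 11 10 11 10 10  9  5  0  0  5  9  7  6  6  6  7  5  6  5  5  5  4]
 [11 10 10 10  9  9  9 10  7  0  0  2  8  6  5  7  9  7  6  5  6  5  5  5]
 [11 10 10 10  9  9  8  9  6  0  0  0  7  9 13 26 34 17  8  4  5  5  4  4]
 [11 11 11 10  9  7  9  9  9  3  0  0 34 57 73 85 72 30 11  5  5  4  5  4]
 [12 11 10 10 12 14 17 30 48 59 53 40 68 86 82 70 36 13  7  5  5  5  5  5]
 [11 10  9 12 33 61 74 86 91 87 62 24 27 22 19 14  8  6  6  5  5  5  4  4]
 [11 10  9 13 38 71 80 67 42 29 11  0  2  7  7  7  6  6  5  5  4  5  6  4]
 [11 10 10 11 15 21 21 17 11  7  0  0  0  6  7  6  7  5  6  5  6  5  5  5]
 [10 10  9 10 10  9  8  8  8  8  4  0  0  4  6  6  6  6  6  5  4  4  4  4]]
blue 78 [446.8 313.5] ang 13.1 ext -53.6 52.6 w 1.5 mid [447.3 313.6]
red 27 [447.4 314.7] ang 103.1 ext -16.3 16.6 w 1.6 mid [447.4 314.9]
cross [447.63301042 313.71795129]
tcp [466.5 237.4 463.8] yaw -73.64 tilt deg [-0.12 -0.05] F [ 0.1 -0.2 -1.5] w 19.6 q6 1.61
shift cm [ 0.34 -7.86  0.37] turn z 3.86
```

```bash
python3 -m handwheel '[[[0,0,0,0.1,-2.7,0,1],[0,0,0,0.1,-2.7,0,1],[0,0,0,0.1,-1.8,0,1],[0,0,0,0,-0.7,0,1],[0,0,3.3,0,0,0,1],[0,0,0,0,0,2,1],[0,0,0,0,0,2,1],[0,0,0,0,0,1,1],[0,0,0,0,0,0,1],[0,0,0,0,0,0,1]]]'
python3 -c "
from h import *
need((447.3,313.9,365),-76.9)"
```

```text
time: 15.15
tcp_pos: [448.4, 312.8, 415.5]
ee_rot: [0.0, 0.994, 0.112, 0.0]
contact_force: [-0.2, -0.0, -0.5]
gripper_width: 19.6
finger_force: 30.0
tcp [448.4 312.8 415.5] yaw -77.12 tilt deg [ 0.01 -0.  ] F [-0.2 -0.  -0.5] w 19.6 q6 1.81
shift cm [-0.08 -0.13  5.05] turn z -0.22
```

```bash
python3 -m handwheel '[[[0,0,-0.2,-0.1,-0.13,1,1],[0,0,0,0,0,1,1],[0,0,0,0,0,1,1],[0,0,0,0,0,1,1],[0,0,0,0,0,0.5,1],[0,0,0,0,0,0,1],[0,0,0,0,0,0,1],[0,0,0,0,0,0,1]]]'
python3 - <<'E'
from h import *
a=grab("side");b=grab("top")
need((447.3,313.9,365),-76.9)
for h in(0,30,60):print(proj(a,(447.3,313.9,105+h)).round(1))
print("mark",proj(a,(447.3,313.9,95)).round(1))
o=np.zeros((500,800,3),np.uint8)
o[:,:500]=cv2.resize(a["frame"][115:185,105:175,::-1],(500,500),interpolation=cv2.INTER_CUBIC)
o[:300,500:]=cv2.resize(b["frame"][205:295,60:150,::-1],(300,300),interpolation=cv2.INTER_CUBIC)
cv2.imwrite("pics/c7.png",o)
E
```

```text
time: 15.95
tcp_pos: [446.9, 314.4, 370.7]
ee_rot: [-0.0, 0.993, 0.114, 0.0]
contact_force: [-1.0, 0.3, -0.5]
gripper_width: 19.8
finger_force: 30.0
tcp [446.9 314.4 370.7] yaw -76.87 tilt deg [0.05 0.03] F [ 0.5 -0.3 -0.6] w 20.0 q6 1.81
shift cm [0.03 0.06 0.57] turn z 0.03
[138.5 155.5]
[136.9 146.1]
[135.2 136.5]
mark [139.  158.6]
```

View pics/c7.png

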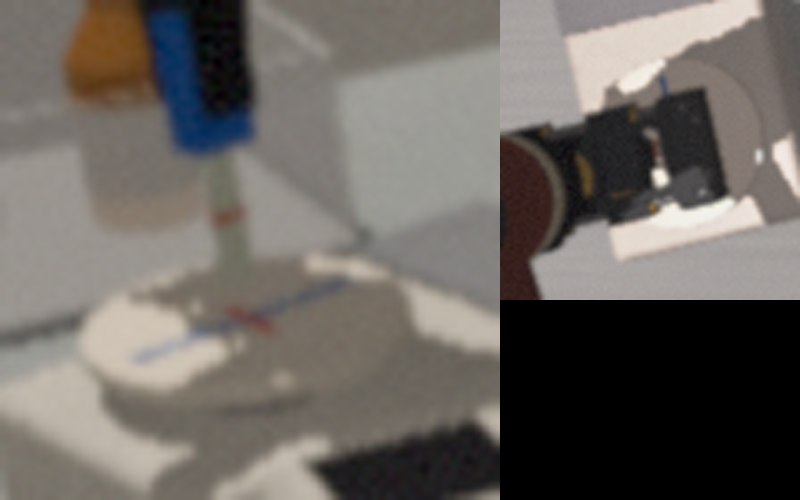

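```bash
python3 -m handwheel '[[[0,0,0,0,0,0.5,1],[0,0,0,0,0,0,1],[0,0,0,0,0,0,1]]]'
python3 - <<'E'
from h import *
a=grab("side");f=cv2.imread('pics/s0.png')[:,:,::-1].astype(int)
need((447.3,313.9,365.5),-76.9)
def line(m,box,th):
    x0,y0,x1,y1=box;ys,xs=np.nonzero(m[y0:y1,x0:x1]>th);w=m[y0:y1,x0:x1][ys,xs];P=np.c_[xs+x0,ys+y0].astype(float)
    c=np.average(P,axis=0,weights=w);e=np.linalg.eigh(np.cov(P.T,aweights=w))[1][:,-1];return c,e,len(P)
blue=np.clip(f[...,2]-f[...,0],0,None);red=np.clip(f[...,0]-(f[...,1]+f[...,2])//2,0,None)
c1,e1,n1=line(blue,(120,148,160,170),15);c2,e2,n2=line(red,(130,153,150,166),30)
k=np.linalg.solve(np.c_[e1,-e2],c2-c1);X=c1+e1*k[0];print(n1,n2,c1,e1,c2,e2,"cross side",X,"ray@95",plane(a,X,95))
g=cv2.cvtColor(a["frame"],cv2.COLOR_RGB2GRAY)
for v in range(138,160): print(v,g[v,130:147])
p=readout.state()["tcp_pos"]
for h in(0,20,30,50,60):print(h,proj(a,(p[0],p[1],p[2]-260.2+h)).round(1))
E
```

```text
time: 16.35
tcp_pos: [446.6, 314.2, 364.8]
ee_rot: [0.0, 0.993, 0.114, -0.0]
contact_force: [-0.8, -0.7, -0.2]
gripper_width: 19.6
finger_force: 30.0
tcp [446.7 314.3 365. ] yaw -76.88 tilt deg [-0.02 -0.01] F [-0.5 -0.2 -0.2] w 19.7 q6 1.81
shift cm [ 0.05  0.05 -0.05] turn z 0.02Traceback (most recent call last):
  File "<stdin>", line 8, in <module>
  File "<stdin>", line 6, in line
    raise ZeroDivisionError(
        "Weights sum to zero, can't be normalized")
ZeroDivisionError: Weights sum to zero, can't be normalized
```

```bash
python3 - <<'E'
from h import *
a=load("side");f=cv2.imread('pics/s0.png')[:,:,::-1].astype(int)
def line(m,box,th):
    x0,y0,x1,y1=box;m=np.clip(m-np.median(m[y0:y1,x0:x1]),0,None);ys,xs=np.nonzero(m[y0:y1,x0:x1]>th);w=m[y0:y1,x0:x1][ys,xs];P=np.c_[xs+x0,ys+y0].astype(float)
    c=np.average(P,axis=0,weights=w);e=np.linalg.eigh(np.cov(P.T,aweights=w))[1][:,-1];return c,e,len(P)
for n,f in(("s0",f),("now",a["frame"].astype(int))):
  try:
    c1,e1,n1=line(f[...,2]-f[...,0],(122,153,156,168),12);c2,e2,n2=line(f[...,0]-(f[...,1]+f[...,2])//2,(132,154,148,166),15)
    k=np.linalg.solve(np.c_[e1,-e2],c2-c1);X=c1+e1*k[0];print(n,n1,n2,c1,e1,c2,e2,"cross",X,"ray@95",plane(a,X,95))
  except Exception as ex: print(n,ex)
g=cv2.cvtColor(a["frame"],cv2.COLOR_RGB2GRAY)
for v in range(139,158): print(v,g[v,130:147])
p=np.array([446.7,314.3,365])
for h in(0,20,30,50,60):print(h,proj(a,(p[0],p[1],p[2]-260.2+h)).round(1))
E
```

```text
s0 64 9 [137.19936458 159.00476569] [-0.95965448  0.28118194] [139.58577406 159.17154812] [-0.91850095 -0.39541877] cross [138.38881623 158.65625242] ray@95 [445.50747918 314.39832687  95.        ]
now 43 8 [139.2289604 158.9529703] [-0.93886048  0.34429785] [139.70394737 159.38815789] [-0.88645703 -0.4628109 ] cross [139.01834006 159.03020875] ray@95 [445.99392095 310.63271013  95.        ]
139 [108 106  99  97 102 103 104 115 139 148 150 146 140 132 125 122 120]
140 [112 114 113 113 111 110 110 116 133 148 148 149 149 143 137 130 123]
141 [117 120 120 119 113 109 108 114 130 144 150 150 151 150 145 140 130]
142 [121 122 123 120 112 108 109 113 128 145 150 150 151 149 150 147 141]
143 [124 124 126 125 114 109 109 112 125 145 149 150 149 149 149 149 149]
144 [124 126 126 131 121 110 109 110 119 141 148 150 148 150 151 152 150]
145 [129 129 136 137 125 111 105 105 110 133 147 152 151 151 151 151 150]
146 [137 143 144 143 126 106  98  96 101 120 142 150 150 149 151 152 149]
147 [145 148 149 145 124  97  87  89  95 119 143 149 150 151 150 149 150]
148 [150 150 150 145 131 105  97 102 108 122 143 151 148 150 151 153 149]
149 [150 152 150 148 140 120 108 107 109 121 143 146 147 150 150 148 147]
150 [150 152 152 149 145 124 113 108 108 119 135 139 141 140 140 137 139]
151 [152 149 154 154 143 124 114 110 108 111 120 124 123 121 121 122 129]
152 [154 143 144 145 128 116 110 106 108 110 111 113 110 111 113 112 127]
153 [148 126 120 122 115 111 110 107 107 106 109 109 110 111 110 109 116]
154 [122 112 109 111 111 112 110 110 108 107 108 111 113 111 111 110 108]
155 [113 111 109 110 110 112 108 111 110 110 111 110 110 108 107 108 105]
156 [114 119 113 110 111 108 109 107 110 109 109 108 108 106 101  99 100]
157 [123 140 121 111 111 108 105 100 100 109 108 102 100  93  93  96  97]
0 [138.3 155.6]
20 [137.2 149.3]
30 [136.6 146.2]
50 [135.5 139.8]
60 [134.9 136.5]
```

```bash
python3 -m handwheel '[[[0,0,0,0.05,0.04,-0.08,1],[0,0,0,0,0,0,1],[0,0,0,0,0,0,1],[0,0,0,0,0,0,1],[0,0,0,0,0,0,1],[0,0,0,0,0,0,1],[0,0,0,0,0,0,1],[0,0,0,0,0,0,1],[0,0,0,0,0,0,1],[0,0,0,0,0,0,1]]]'
python3 -c "
from h import *
need((447.3,313.9,365.5),-76.9); print(arm.sign_off())"
```

```text
time: 17.4
tcp_pos: [447.3, 314.0, 365.9]
ee_rot: [0.0, 0.993, 0.114, -0.0]
contact_force: [-0.6, 0.2, -1.1]
gripper_width: 20.0
finger_force: 30.0
tcp [447.3 314.  365.9] yaw -76.88 tilt deg [-0. -0.] F [-0.6  0.2 -1.1] w 20.0 q6 1.81
shift cm [-0.    0.01  0.04] turn z 0.02
the job is handed in; nothing more can be done
None
```

I handed the job in at 17.4 s: the probe was zeroed in the chamber for over a second, carried over the row, and is held upright about 10 mm above the stirrer's cross along the blue line; the two unsupported look-alike probes fell over early on with the arm well above them and no contact force measured.

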